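# Return the red-lidded jar to the spice carousel, turn it to the front and hold

## Robot

A 6-joint arm with a two-finger parallel gripper is mounted at the origin on the work surface. World frame = base frame: x ahead of the robot, y to its left, z up, the work surface at z = 0. Lengths are in m, angles in rad, forces in N, time in s.
With the tool pointing down it reaches from about 0.4 to 0.825 m from the base axis. Payload 7 kg.
Tool frame: the origin (TCP) lies at the very end of the fingers, on their centre line; the grasp point (between the pads) lies 19 mm behind it (grip_depth is the distance from the TCP to the grasp point, in m); z points along the fingers, y is the line along which they close (so a half turn about z gives the same grasp; the last joint's range is limited). The gripper opens to 88 mm and grips with 3 to 60 N. Pads are 19 mm wide; open, the fingers measure 130 mm over their backs; the gripper's body (78 mm by 193 mm) begins 47 mm behind the grasp point.
Start: joints at [0.288, 0.359, 0.012, 0, -1.224, -0.288], TCP at [0.675, -0, 0.202] pointing down, gripper open.
Joint ranges: [-3.07, 3.07], [-1.43, 2.12], [-1.02, 1.25], [-3.03, 1.67], [-3.05, -0], [-3.03, 3.03]. Speed limits (rad/s): [2.39, 2.39, 3.01, 3.14, 3.14, 3.14].

## Interface

Orientations are given as a unit quaternion [x, y, z, w].
In Python, from plant import * gives the robot as it stands. The module is installed in compiled form; this text tells all that it offers.
- The arm moves only by the tool step_arm, never from a script. Its arguments are lists of equal length, an entry for each row: "jaw": the finger opening in mm, from 0 to 87.6; "dp": the shift along the world's x, y, z in mm, a list of three; "spin": the turn about the world's z in rad. In form: {"jaw": [jaw, ...], "dp": [[dx, dy, dz], ...], "spin": [spin, ...]}. A call has 1 to 12 rows; each row shifts and turns the commanded pose from where the row before left it; what a row does not reach is not made up. A row lasts 1/12 s, in which the tool goes at most 41.7 mm and 7.16 degrees, less where a joint would pass 70% of its speed; a pose out of reach is approached as far as the arm can. A call is refused whole if a number of a shift passes 41.7 or a number of a turn 0.125, either way. A call with a gripper value outside its range is refused whole. The fingers move at their own pace and stop on an object; the grip force is fixed at half the most. Time passes only in rows, so rows that do not move let the fingers close. It gives the time, the measured TCP pose, the force, the opening and the grip force at its end, in the units of the state.
- get_obs(): the state, without advancing time (a new reading comes with each control period).
- read_camera(name): name is "scene" or "side" or "wrist"; returns a dict with "image" (384x512x3 uint8, red, green, blue), "vfov" (degrees; the focal length in pixels is half the picture's height over the tangent of half this angle, whatever the lens; pixels are square), "cx", "cy" (the principal point, pixels), "R" (3x3) and "t" (3): a world point X has camera coordinates R X + t; the wrist camera has in their place "tool_from_camera" (4x4, takes a point from camera to tool coordinates, whose origin is the TCP and whose axes are the flange's). Camera axes: x right, y down, z forward; pixel columns grow to the right and rows downward; lengths in m; the calibration is good to about 2 mm. A picture is of the moment at which its call begins: read the wrist's pose just before it. There is no depth.
- job_done(): hands the job in; it is judged then, once.
The state is a dict: "clock": time; "q": joint angles; "joint_velocities": joint speeds; "effort": joint torques, N m; "position": TCP position; "eef_rot": TCP orientation; "ft_force": force on the tool from outside, world axes, zero at the start; "moment": the same for the moment, N m; "width": opening from 0.0 (shut) to 1.0 (fully open); "finger_force": force on a finger pad.
Only numpy, scipy, OpenCV 4.12 (cv2) and the standard library are available. Lean on these libraries where they do the work, as an engineer would, in place of code of your own. Each camera call takes 0.05 s, during which the arm holds its last target. There are 200 camera calls.

## Task

Set the spice jar with the red lid upright down into the one empty place on the spice carousel (set it down, do not drop it) and let go of it. Then turn the carousel by its handle until that jar stands at the front, in line with the orange mark on the carousel's foot, and finish while still gripping the handle, holding the carousel still; leave the other loose jars, the mug, the bowl and the pepper mill where they stand.

Things in the scene. Friction and masses are not known exactly. Their poses are not given: they have to be found in the camera images.
- red_jar_center (a point): Centre (40 mm up) of the loose spice jar with the red lid: an upright cylinder 44 mm in diameter and 80 mm tall, standing on the work surface at the start (so this point starts at z = 40 mm); its upper 25 mm is the lid, of the same diameter. Its z axis points up. About 0.09 to 0.18 kg.
- carousel_base: Fixed black foot of the spice carousel: disc 210 mm in diameter, 16 mm high, with a tongue along its -x axis that ends 158 mm from the centre and carries the orange front mark. Origin on the carousel's axis, on the work surface; its -x axis points to the front mark (roughly towards the robot).
- turntable: Turning part: wooden disc, 244 mm wide, top 26 mm above the work surface, five places 72 degrees apart at 85 mm radius: four with fixed jars (44 mm wide, tops at 106 mm; lids green, yellow, blue, black), the one on its -x axis empty. Origin on the axis at the work surface, z up. Turns either way without stops, light friction (0.05 N m), stays where left.
- pocket (a point): Middle of the floor of the empty place, on the turntable's -x axis, 85 mm from the axis, 26 mm above the work surface. Around it a steel ring, 54 mm inside and 62 mm outside diameter, 12 mm high: the jar has 5 mm of play all round. A jar standing in it has its centre 40 mm above this point. Turns with the turntable.
- handle (a point): Centre of the carousel's handle, on the axis of rotation, 140 mm above the work surface: a black bar 70 mm long along the turntable's y axis, 16 mm wide along its x axis, 30 mm high (from 125 to 155 mm). Grip it across the 16 mm. Turns with the turntable; axes as the turntable's.
- front (a point): The place at the front where the jar must finally stand: 85 mm from the carousel's axis towards the orange mark, at the height of the turntable's top (26 mm). Fixed to the foot.
- white_jar: Loose spice jar with a white lid, 44 mm in diameter, 80 mm tall, not wanted here; origin at the centre of its underside.
- grey_jar: Loose spice jar with a grey lid, 44 mm in diameter, 80 mm tall, not wanted here; origin at the centre of its underside.
- mug: Blue mug, 80 mm in diameter, 95 mm tall; origin at the centre of its underside.
- bowl: White bowl, 150 mm in diameter, 60 mm tall; origin at the centre of its underside.
- mill: Dark wooden pepper mill, 56 mm in diameter, 165 mm tall; origin at the centre of its underside.
Things that resemble listed ones, but are neither listed nor needed, are in the scene too. Of the things that look like the part that bears red_jar_center, take the one that is farthest to the robot's left at the start.

How it is judged:
On the way, in this order (a step that is already met when the one before it is completed fails the run):
1. the red-lidded jar stands in the empty place of the carousel and has been let go (horizontal distance between red_jar_center and pocket below 0.009 m and z of red_jar_center in the frame of pocket below 0.045 m and angle between red_jar_center's own z axis and vertical below 0.12 rad and contact force between the fingers and red_jar below 0.2 N), for 0.2 s.
2. the carousel is turned so that the jar stands at the front, the handle gripped (horizontal distance between red_jar_center and front below 0.015 m and contact force between the fingers and turntable above 2 N), for 0.2 s.
At the end, for the whole second after the job is handed in: Red-lidded jar upright in its place, not touched by the gripper, its axis within 15 mm of the front place; the grasp point within 45 mm of the handle centre and the fingers pressing on the carousel with over 2 N; the carousel still (under 0.1 rad/s) (all of step 1 and all of step 2 and distance between the grasp point and handle below 0.045 m and angular speed of turntable below 0.1 rad/s); the arm keeps its last pose, push and grip.
It fails at once if the red-lidded jar is dropped instead of set down (contact force between the fingers and red_jar below 0.05 N and linear speed of red_jar above 0.7 m/s).
It fails at once if another loose jar, the mug, the bowl or the pepper mill is moved by more than 25 mm (distance of any of white_jar, grey_jar, mug, bowl, mill from where it was at the start of the episode above 0.025 m).
It fails at once if another loose jar, the mug or the pepper mill is tipped (angle between any of white_jar, grey_jar, mug, mill's own z axis and vertical above 0.5 rad).
It also fails if it takes over 72 s, if anything falls off the work surface, if the arm or the gripper's body presses on something with over 40 N, if the wrist force passes 120 N, or if a joint passes its speed limit or range.

## Working session

There is one attempt and no reset: what is moved stays moved. The work goes in short steps, Python scripts to look and compute and a tool call to move; the robot and the scene stay as the last step left them, time stands still between calls to the robot, and variables do not carry over. Pictures are saved under pics/ and viewed, at most 10 in all, crops included, and the job is handed in when it is done.

Besides the shell and the picture viewer there is one more tool, called after "Emit:" in YAML: its name, and indented under it one key for each argument. step_arm: Moves the arm, as the interface text tells. Its arguments: {"type":"object","properties":{"jaw":{"type":"array","items":{"type":"number"}},"dp":{"type":"array","items":{"type":"array","items":{"type":"number"}}},"spin":{"type":"array","items":{"type":"number"}}},"required":["jaw","dp","spin"]}

```bash
mkdir -p pics
python3 - <<'E'
from plant import *
import cv2,pickle,numpy as np
o=get_obs();print(o)
d={}
for n in("scene","side","wrist"):
    c=read_camera(n);d[n]=c;cv2.imwrite(f"pics/{n}0.png",c["image"][:,:,::-1])
    print(n,{k:v for k,v in c.items() if k!="image"})
pickle.dump((o,d),open("c0.pkl","wb"))
cv2.imwrite("pics/a.png",cv2.resize(np.vstack([d["scene"]["image"],d["side"]["image"]])[:,:,::-1],None,fx=.78,fy=.78))
E
```

```text
{'clock': 0.0, 'q': array([ 2.88084852e-01,  3.59361093e-01,  1.10690322e-02, -3.70113556e-04,
       -1.22409186e+00, -2.88100750e-01]), 'joint_velocities': array([ 6.09244831e-04,  2.07242693e-03, -6.89922481e-04,  8.79852378e-05,
       -1.11617929e-03,  4.84823092e-04]), 'effort': array([-8.00930356e-04, -5.82726967e+01,  2.93058443e+01,  6.99745238e+00,
        6.93249181e-03, -2.06530804e-04]), 'position': array([ 6.74472710e-01, -3.21766825e-05,  2.00640227e-01]), 'eef_rot': array([-7.07056363e-01,  7.07156729e-01,  5.31607555e-04, -6.14639038e-04]), 'ft_force': array([ 0.69375864,  0.23765172, -0.41918688]), 'moment': array([ 0.03806202, -0.02640632, -0.00705063]), 'finger_force': 0.0, 'width': 1.0014682664396104}
scene {'vfov': 49.8258124882607, 'cx': 252.24864461549646, 'cy': 196.4369669929819, 'R': array([[ 0.07006922,  0.99752898, -0.0051221 ],
       [ 0.55192509, -0.04304492, -0.83278198],
       [-0.83094464,  0.05552537, -0.5535774 ]]), 't': array([-0.05813159, -0.26334168,  2.02593966])}
side {'vfov': 47.811172183767376, 'cx': 256.15680625547145, 'cy': 192.51070242936586, 'R': array([[ 0.83760247, -0.54626725,  0.0037676 ],
       [-0.40100696, -0.61952619, -0.67481903],
       [ 0.37096566,  0.56371925, -0.73797363]]), 't': array([-0.50606041,  0.32241411,  1.26170779])}
wrist {'vfov': 68.87229731142848, 'cx': 255.63968601559247, 'cy': 191.60979513479165, 'tool_from_camera': array([[ 3.10545279e-04, -9.66872829e-01, -2.55258370e-01,
         6.76599798e-02],
       [ 9.99999901e-01,  2.18973328e-04,  3.87160220e-04,
         3.73169237e-04],
       [-3.18439922e-04, -2.55258465e-01,  9.66872802e-01,
        -1.83049490e-01],
       [ 0.00000000e+00,  0.00000000e+00,  0.00000000e+00,
         1.00000000e+00]])}
```

View pics/scene0.png

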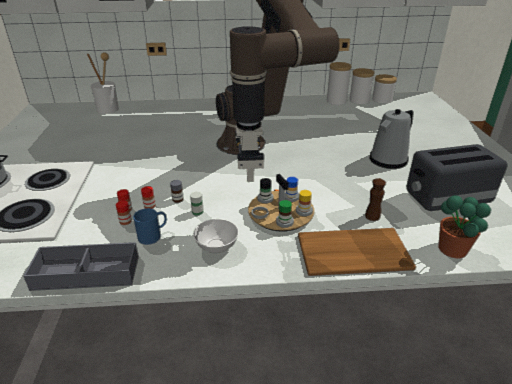

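View pics/side0.png

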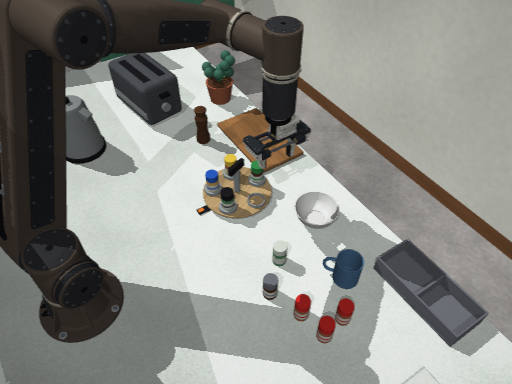

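The scene view shows three red-lidded jars at (124,198), (124,213) and (147,197). In the side view they are at (302,307), (326,328) and (345,311). The carousel's empty ring is at (260,213) in the scene view and (257,200) in the side view, with the orange mark at (204,210) in the side view. I'll measure these next.

```bash
cat > h.py <<'E'
import numpy as np,cv2,pickle
from scipy.spatial.transform import Rotation as Ro
def pose(c,o=None):
    if "R" in c: return c["R"].T,-c["R"].T@c["t"]
    T=c["tool_from_camera"];Q=Ro.from_quat(o["eef_rot"]).as_matrix()
    return Q@T[:3,:3],Q@T[:3,3]+o["position"]
def plane(c,u,v,z,o=None):
    R,p=pose(c,o);f=c["image"].shape[0]/2/np.tan(np.radians(c["vfov"]/2))
    d=R@[(u-c["cx"])/f,(v-c["cy"])/f,1];return (p+d*(z-p[2])/d[2])
def blobs(im,lo,hi,amin=15):
    h=cv2.cvtColor(im,cv2.COLOR_RGB2HSV);h[...,0]=(h[...,0].astype(int)+20)%180
    m=cv2.inRange(h,np.array(lo),np.array(hi));n,l,s,ce=cv2.connectedComponentsWithStats(m)
    return [(ce[i].round(1),s[i].tolist()) for i in range(1,n) if s[i,4]>=amin]
E
python3 - <<'E'
from h import *
o,d=pickle.load(open("c0.pkl","rb"))
H={"red":((10,150,90),(26,255,255),.067),"orange":((27,180,140),(40,255,255),.016),"yellow":((41,150,120),(52,255,255),.095),"green":((70,100,40),(110,255,255),.095),"blue":((130,180,100),(150,255,255),.095)}
for n in("scene","side"):
    for k,(lo,hi,z) in H.items():
        for ce,s in blobs(d[n]["image"],lo,hi,8): 
            if s[4]<900: print(n,k,ce,s,plane(d[n],*ce,z).round(3)[:2])
print(plane(d["side"],236,167,.14),plane(d["scene"],282,183,.14),plane(d["side"],257,200,.03),plane(d["scene"],260,213,.03))
s=d["side"]["image"][120:230,180:300];w=d["scene"]["image"][160:240,230:330]
cv2.imwrite("pics/b.png",np.hstack([cv2.resize(x,(400,400*x.shape[0]//x.shape[1]+(0)),interpolation=2)[:320] for x in(s,w)])[:,:,::-1])
E
```

```text
scene red [146.9 191.7] [141, 186, 12, 12, 114] [ 0.517 -0.371]
scene red [122. 201.] [116, 190, 12, 23, 225] [ 0.573 -0.452]
scene yellow [305.3 194.2] [300, 190, 11, 11, 81] [0.622 0.204]
scene green [500.3  88.5] [486, 42, 26, 84, 634] [-0.387  1.517]
scene green [265.  189.8] [261, 189, 9, 3, 21] [0.582 0.064]
scene green [284.6 205.9] [279, 200, 13, 13, 140] [0.688 0.121]
scene green [195.9 204. ] [192, 202, 10, 4, 17] [ 0.653 -0.181]
scene green [196.7 213.3] [193, 212, 9, 3, 13] [ 0.708 -0.176]
scene blue [293.2 180.8] [289, 178, 8, 6, 19] [0.528 0.175]
side red [302.3 303.2] [295, 294, 15, 19, 224] [ 0.511 -0.375]
side red [345.6 307.4] [338, 299, 16, 18, 234] [ 0.603 -0.449]
side red [326.4 325. ] [319, 316, 16, 19, 254] [ 0.526 -0.46 ]
side orange [200.5 209.5] [198, 208, 6, 4, 20] [0.452 0.116]
side yellow [229.6 159.5] [225, 154, 11, 13, 104] [0.623 0.203]
side green [191.4   1. ] [177, 0, 26, 4, 64] [1.1   1.417]
side green [228.    1.7] [219, 0, 15, 6, 50] [1.266 1.3  ]
side green [219.8  67.1] [202, 51, 32, 31, 490] [0.895 0.746]
side green [111.   56.4] [101, 54, 25, 8, 77] [0.518 1.097]
side green [255.5 167.5] [251, 161, 12, 13, 105] [0.678 0.119]
side green [226.3 201.5] [222, 199, 11, 5, 23] [0.513 0.038]
side green [279.1 256.8] [274, 255, 11, 4, 16] [ 0.533 -0.23 ]
side blue [210.8 175.7] [206, 170, 11, 13, 115] [0.528 0.168]
[0.59967433 0.11732458 0.14      ] [0.61259145 0.12029734 0.14      ] [0.63172585 0.03712077 0.03      ] [0.63348546 0.04185095 0.03      ]
```

View pics/b.png

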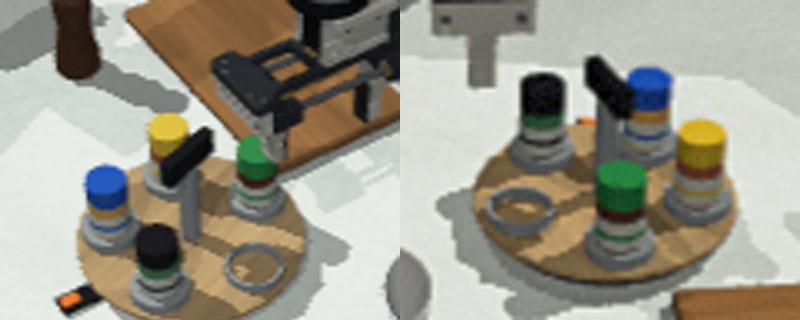

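View pics/wrist0.png

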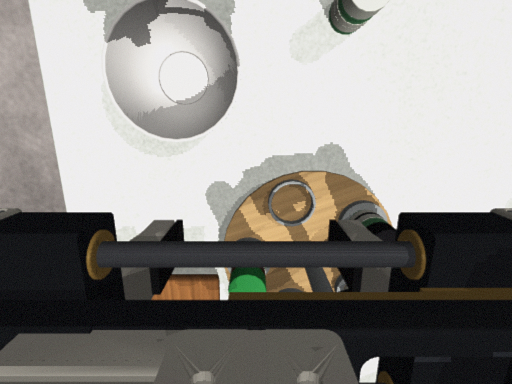

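The crops confirm the empty ring lies to the robot's right of the axis, with the handle bar parallel to the ring's tangent. The wrist view shows the ring at (291,202). The wanted jar is at about (0.513, -0.372), and the carousel axis is at about (0.600, 0.120). I'll go to the jar.

Emit:
step_arm:
  jaw: [87,87,87,87,87,75,70,65,65,65,65,65]
  dp:
    - [-18,-32,0]
    - [-18,-32,0]
    - [-18,-32,0]
    - [-18,-32,0]
    - [-18,-32,0]
    - [-18,-32,0]
    - [-18,-32,0]
    - [-18,-32,0]
    - [-18,-32,0]
    - [-18,-29,0]
    - [0,0,0]
    - [0,0,0]
  spin: [0.038,0.038,0.038,0.038,0.038,0.038,0.038,0.038,0.038,0.038,0,0]

```text
clock: 1.15
position: [0.4937, -0.3185, 0.2014]
eef_rot: [0.827, -0.562, -0.0, 0.0]
ft_force: [-0.6, 0.0, 0.6]
width: 0.739
finger_force: 0.0
```

Run:
```python
from plant import *
from h import *
o0,d=pickle.load(open("c0.pkl","rb"))
print("ring0",plane(d["wrist"],291,202,.038,o0))
o=get_obs();c=read_camera("wrist");pickle.dump((o,c),open("c1.pkl","wb"))
print(o["position"],Ro.from_quat(o["eef_rot"]).as_matrix().round(3).tolist(),o["q"])
for ce,s in blobs(c["image"],(10,150,80),(26,255,255),100): print(ce,s,plane(c,*ce,.07,o))
cv2.imwrite("pics/w1.png",c["image"][:,:,::-1])
```

```text
ring0 [0.62809354 0.03742667 0.038     ]
[ 0.49369618 -0.31846479  0.20137547] [[0.368, -0.93, -0.0], [-0.93, -0.368, 0.0], [-0.0, 0.0, -1.0]] [-2.40405599e-01  2.16269402e-01 -1.87047279e-01 -1.11005624e-04
 -1.16789302e+00  6.17203232e-01]
[201.5  22.8] [178, 0, 47, 52, 1804] [ 0.60260261 -0.44675695  0.07      ]
[276.1  41.6] [255, 16, 44, 53, 1788] [ 0.52656044 -0.45853491  0.07      ]
[257.9 127.9] [239, 108, 39, 41, 1276] [ 0.51207235 -0.37214553  0.07      ]
```

View pics/w1.png

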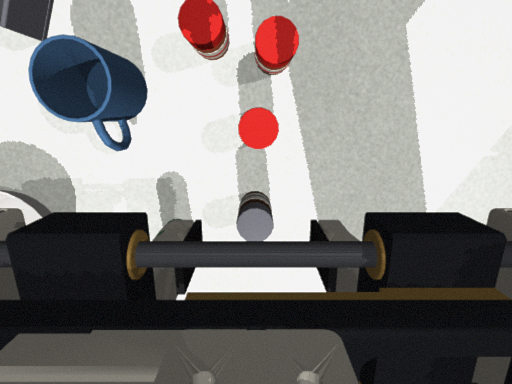

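The wrist view shows the target's red lid from directly above at (258,128), the grey jar at (255,222), and the other red jars at (201,23) and (276,42). The closing direction is clear. I'll descend and grip.

Emit:
step_arm:
  jaw: [65,65,65,65,65,65,65,65,65,40,40,40]
  dp:
    - [9,-27,0]
    - [9.5,-26.5,0]
    - [0,0,0]
    - [0,0,-35]
    - [0,0,-35]
    - [0,0,-35]
    - [0,0,-35]
    - [0,0,-21]
    - [0,0,0]
    - [0,0,0]
    - [0,0,0]
    - [0,0,0]
  spin: [0,0,0,0,0,0,0,0,0,0,0,0]

```text
clock: 2.2
position: [0.5152, -0.3708, 0.0428]
eef_rot: [0.828, -0.56, 0.002, -0.0]
ft_force: [-0.2, -0.3, -0.7]
width: 0.577
finger_force: 0.4
```

Emit:
step_arm:
  jaw: [30,30,30,30]
  dp:
    - [0,0,0]
    - [0,0,0]
    - [0,0,0]
    - [0,0,10]
  spin: [0,0,0,0]

```text
clock: 2.53
position: [0.5127, -0.3701, 0.05]
eef_rot: [0.828, -0.561, -0.001, -0.0]
ft_force: [-0.6, -0.3, -2.3]
width: 0.496
finger_force: 29.9
```

Emit:
step_arm:
  jaw: [30,30,30,30,30,30,30,30,30,30,30,30]
  dp:
    - [0,0,30]
    - [0,0,40]
    - [0,0,40]
    - [0,0,40]
    - [3,15,30]
    - [6,30,20]
    - [6,35,10]
    - [6,35,0]
    - [6,35,0]
    - [6,35,0]
    - [6,35,0]
    - [6,35,0]
  spin: [0,0,0,0,0,0,0,0,0,0,0,0]

```text
clock: 3.53
position: [0.5579, -0.1138, 0.2613]
eef_rot: [0.828, -0.561, 0.0, -0.0]
ft_force: [0.7, -0.6, -0.4]
width: 0.493
finger_force: 29.9
```

Emit:
step_arm:
  jaw: [30,30,30,30,30,30,30,30,30,30]
  dp:
    - [6,35,0]
    - [6,35,0]
    - [6,35,0]
    - [6,35,0]
    - [6,35,0]
    - [6,35,0]
    - [6,25,0]
    - [0,0,0]
    - [0,0,0]
    - [0,0,0]
  spin: [0,0,0,0,0,0,0,0,0,0]

```text
clock: 4.37
position: [0.6, 0.1194, 0.2608]
eef_rot: [0.828, -0.561, -0.0, 0.0]
ft_force: [-0.7, 0.0, -1.5]
width: 0.493
finger_force: 29.9
```

Run:
```python
from plant import *
from h import *
o=get_obs();c=read_camera("wrist");pickle.dump((o,c),open("c2.pkl","wb"))
print(o["position"],Ro.from_quat(o["eef_rot"]).as_matrix().round(3).tolist(),o["width"])
cv2.imwrite("pics/w2.png",c["image"][:,:,::-1])
```

```text
[0.60004888 0.11935167 0.26077798] [[0.371, -0.929, -0.0], [-0.929, -0.371, -0.0], [-0.0, 0.0, -1.0]] 0.4925909160003455
```

View pics/w2.png

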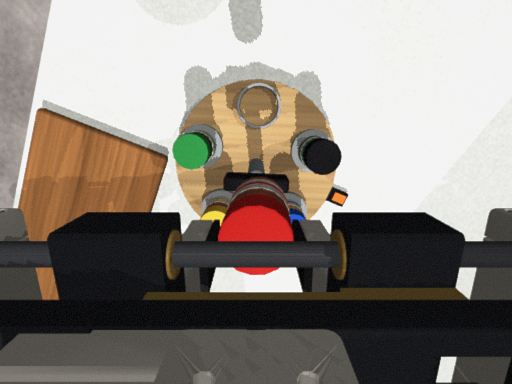

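The view shows the empty ring at (258,105), the green lid at (193,151), the black lid at (320,155), the orange mark at (337,198) and the held jar's red lid around (257,240). I'll measure the ring, the axis and the mark.

Run:
```python
from h import *
o,c=pickle.load(open("c2.pkl","rb"));im=c["image"]
h=cv2.cvtColor(im,cv2.COLOR_RGB2HSV)
x0,y0=228,78;m=cv2.inRange(h[y0:134,x0:288],(0,0,0),(180,70,190))
n,l,s,ce=cv2.connectedComponentsWithStats(m);
for k in range(1,n):
    if s[k,4]>100:
        p=np.argwhere(l==k)[:,::-1].astype(np.int32);e=cv2.minEnclosingCircle(p);print(s[k],e)
        u,v=e[0][0]+x0,e[0][1]+y0;print("ring",plane(c,u,v,.036,o))
for k,lo,hi,z in(("orange",(27,180,140),(40,255,255),.016),("green",(70,100,40),(110,255,255),.106)):
    for q,s in blobs(im,lo,hi,60): print(k,q,s,plane(c,*q,z,o))
W=cv2.inRange(h[:,:],(8,60,40),(25,255,255));W[:, :172]=0;W[:,340:]=0;W[185:]=0
p=cv2.convexHull(np.argwhere(W)[:,::-1].astype(np.int32))[:,0];q=np.array([plane(c,*a,.026,o)[:2] for a in p if a[1]<180])
A=np.c_[2*q,np.ones(len(q))];r=np.linalg.lstsq(A,(q**2).sum(1),rcond=None)[0];print("disc",r[:2],np.sqrt(r[2]+r[:2]@r[:2]))
for u,v in((193,151),(321,155)):print("lid",plane(c,u,v,.106,o))
for u,v in((225,183),(288,183)):print("handle end",plane(c,u,v,.15,o))
```

```text
[  0   0  60   8 173] ((29.5, 3.5), 29.707000732421875)
ring [0.64024139 0.01131735 0.036     ]
[  9   4  44  47 431] ((30.572961807250977, 27.13519287109375), 23.142385482788086)
ring [0.62734757 0.03937698 0.036     ]
orange [338.6 197.8] [332, 192, 14, 12, 108] [0.4566379 0.1219229 0.016    ]
green [191.4 150.2] [173, 133, 38, 36, 1082] [0.6825042  0.12028422 0.106     ]
disc [0.59947018 0.11969058] 0.12035709013134115
lid [0.68041618 0.12047947 0.106     ]
lid [0.53554585 0.06770172 0.106     ]
handle end [0.63031919 0.131952   0.15      ]
handle end [0.56734772 0.10676682 0.15      ]
```

Emit:
step_arm:
  jaw: [30,30,30,30,30,30,30,30,30,30]
  dp:
    - [9,-26,0]
    - [9,-26,0]
    - [9,-27,0]
    - [0,0,0]
    - [0,0,-35]
    - [0,0,-35]
    - [0,0,-35]
    - [0,0,-35]
    - [0,0,-16]
    - [0,0,0]
  spin: [0,0,0,0,0,0,0,0,0,0]

```text
clock: 5.25
position: [0.6241, 0.0386, 0.1003]
eef_rot: [0.827, -0.562, -0.003, 0.003]
ft_force: [-0.6, -0.4, -1.7]
width: 0.494
finger_force: 29.9
```

Emit:
step_arm:
  jaw: [30,30]
  dp:
    - [0,0,0]
    - [0,0,0]
  spin: [0,0]

```text
clock: 5.42
position: [0.6287, 0.0401, 0.1066]
eef_rot: [0.828, -0.561, 0.001, -0.001]
ft_force: [1.2, -0.4, -1.8]
width: 0.493
finger_force: 29.9
```

Run:
```python
from plant import *
from h import *
o=get_obs();print(o["position"])
S=[]
for n in("scene","side"):
    c=read_camera(n);z=o["position"][2]-.041
    for q,s in blobs(c["image"],(10,150,60),(26,255,255),20):print(n,q,s,plane(c,*q,z+.067))
    im=c["image"];S.append(cv2.resize(im[150:240,220:340] if n=="scene" else im[130:220,190:310],(400,300),interpolation=2))
cv2.imwrite("pics/p3.png",np.hstack(S)[:,:,::-1])
```

```text
[0.62867436 0.04013365 0.10657692]
scene [257.6 188.9] [254, 182, 9, 14, 77] [0.63255489 0.03306542 0.13257692]
scene [122.3 201.2] [116, 190, 13, 23, 247] [ 0.67301455 -0.42004416  0.13257692]
side [258.7 180.7] [254, 174, 9, 13, 84] [0.63237956 0.02895139 0.13257692]
side [345.4 307.4] [338, 298, 16, 19, 241] [ 0.5708793  -0.46921696  0.13257692]
side [326.3 325.1] [318, 316, 17, 19, 258] [ 0.49909843 -0.47990854  0.13257692]
```

View pics/p3.png

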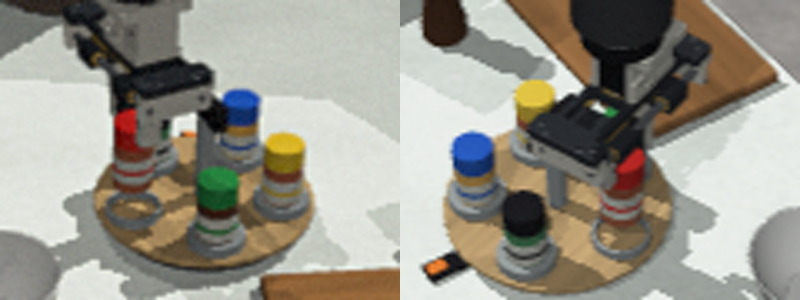

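Both views show the held jar centred above the ring: scene column 131 against 133, side column 619 against 622. I'll lower it slowly.

Emit:
step_arm:
  jaw: [30,30,30,30,30,30,30]
  dp:
    - [0,0,-8]
    - [0,0,-8]
    - [0,0,-7]
    - [0,0,-6]
    - [0,0,-5]
    - [0,0,0]
    - [0,0,0]
  spin: [0,0,0,0,0,0,0]

```text
clock: 6.1
position: [0.6273, 0.0404, 0.0701]
eef_rot: [0.828, -0.561, -0.0, 0.0]
ft_force: [-0.5, 0.9, -1.3]
width: 0.492
finger_force: 29.9
```

Emit:
step_arm:
  jaw: [30,30,30,30]
  dp:
    - [0,0,-1.5]
    - [0,0,-1.5]
    - [0,0,0]
    - [0,0,0]
  spin: [0,0,0,0]

```text
clock: 6.43
position: [0.6285, 0.0408, 0.0686]
eef_rot: [0.828, -0.561, 0.001, -0.001]
ft_force: [0.3, 0.1, 3.8]
width: 0.494
finger_force: 29.9
```

Contact is at floor height, so I'll release and rise.

Emit:
step_arm:
  jaw: [46,50,56,60,60,60,60,60,60,60,60]
  dp:
    - [0,0,0]
    - [0,0,0]
    - [0,0,0]
    - [0,0,0]
    - [0,0,0]
    - [0,0,15]
    - [0,0,30]
    - [0,0,40]
    - [0,0,40]
    - [0,0,20]
    - [0,0,0]
  spin: [0,0,0,0,0,0,0,0,0,0,0]

```text
clock: 7.35
position: [0.6303, 0.0408, 0.219]
eef_rot: [0.828, -0.561, 0.003, -0.003]
ft_force: [1.5, -0.4, -0.2]
width: 0.678
finger_force: 0.0
```

Run:
```python
from plant import *
from h import *
o=get_obs();print(o["position"])
for n in("scene","side"):
    c=read_camera(n)
    for q,s in blobs(c["image"],(10,150,60),(26,255,255),20)[:1]:print(n,q,s,plane(c,*q,.093))
    cv2.imwrite(f"pics/{n}4.png",c["image"][:,:,::-1])
```

```text
[0.63034217 0.04082786 0.21896769]
scene [122.4 201.2] [116, 190, 14, 23, 249] [ 0.61337549 -0.43791718  0.093     ]
side [255.7 188.2] [250, 181, 13, 15, 154] [0.62611927 0.0370775  0.093     ]
```

The side view puts the jar at about (0.626, 0.037), so it is seated. Now I'll turn the tool and move over the handle.

Emit:
step_arm:
  jaw: [60,60,60,60,60,60,60,60,60,60,60,60]
  dp:
    - [0,0,10]
    - [0,0,0]
    - [-5,16,0]
    - [-5,16,0]
    - [-5,16,0]
    - [-6,16,0]
    - [-6,16,0]
    - [0,0,0]
    - [0,0,0]
    - [0,0,0]
    - [0,0,0]
    - [0,0,0]
  spin: [0.12,0.12,0.12,0.12,0.12,0.12,0.12,0.12,0.12,0.12,0.12,0.12]

```text
clock: 8.45
position: [0.5995, 0.1203, 0.2205]
eef_rot: [0.992, 0.127, -0.002, 0.0]
ft_force: [-0.3, -0.7, -0.0]
width: 0.686
finger_force: 0.0
```

Emit:
step_arm:
  jaw: [60,60,60,60]
  dp:
    - [0,0,0]
    - [0,0,0]
    - [0,0,0]
    - [0,0,0]
  spin: [0.1,0,0,0]

```text
clock: 8.78
position: [0.6001, 0.1203, 0.2216]
eef_rot: [0.985, 0.172, -0.001, 0.0]
ft_force: [-0.3, -0.1, 0.2]
width: 0.683
finger_force: 0.0
```

Run:
```python
from plant import *
from h import *
o=get_obs();R=Ro.from_quat(o["eef_rot"]).as_matrix();print(o["position"],o["q"],"closing deg",np.degrees(np.arctan2(R[1,1],R[0,1])))
```

```text
[0.60007545 0.1203285  0.22158242] [ 5.16525898e-01  2.45044903e-01 -1.02204822e-01 -2.00001474e-04
 -1.22515533e+00  1.40010750e+00] closing deg -70.18888235604214
```

Emit:
step_arm:
  jaw: [60,60,60,60,60,60,40,20,5,0,0,0]
  dp:
    - [0,0,-30]
    - [0,0,-30]
    - [0,0,-22]
    - [0,0,-15]
    - [0,0,0]
    - [0,0,0]
    - [0,0,0]
    - [0,0,0]
    - [0,0,0]
    - [0,0,0]
    - [0,0,0]
    - [0,0,0]
  spin: [0,0,0,0,0,0,0,0,0,0,0,0]

```text
clock: 9.78
position: [0.6006, 0.1206, 0.126]
eef_rot: [0.985, 0.174, 0.0, -0.0]
ft_force: [-0.4, 0.3, 0.2]
width: 0.291
finger_force: 0.0
```

Emit:
step_arm:
  jaw: [0,0,0]
  dp:
    - [0,0,0]
    - [0,0,0]
    - [0,0,0]
  spin: [0,0,0]

```text
clock: 10.03
position: [0.6007, 0.1201, 0.1257]
eef_rot: [0.985, 0.174, 0.0, 0.0]
ft_force: [1.5, -3.0, 1.3]
width: 0.177
finger_force: 30.0
```

The handle is gripped, so I'll turn it.

Emit:
step_arm:
  jaw: [0,0,0,0,0,0,0,0,0,0,0,0]
  dp:
    - [0,0,0]
    - [0,0,0]
    - [0,0,0]
    - [0,0,0]
    - [0,0,0]
    - [0,0,0]
    - [0,0,0]
    - [0,0,0]
    - [0,0,0]
    - [0,0,0]
    - [0,0,0]
    - [0,0,0]
  spin: [-0.03,-0.06,-0.08,-0.09,-0.09,-0.09,-0.09,-0.09,-0.09,-0.09,-0.09,-0.09]

```text
clock: 11.03
position: [0.6004, 0.1191, 0.1257]
eef_rot: [0.95, -0.312, 0.0, 0.001]
ft_force: [1.6, -6.9, 1.6]
width: 0.174
finger_force: 30.0
```

Emit:
step_arm:
  jaw: [0,0,0,0,0,0,0,0,0,0,0,0]
  dp:
    - [0,0,0]
    - [0,0,0]
    - [0,0,0]
    - [0,0,0]
    - [0,0,0]
    - [0,0,0]
    - [0,0,0]
    - [0,0,0]
    - [0,0,0]
    - [0,0,0]
    - [0,0,0]
    - [0,0,0]
  spin: [-0.09,-0.09,-0.09,-0.09,-0.09,-0.09,-0.09,-0.08,-0.08,-0.08,-0.04,-0.03]

```text
clock: 12.03
position: [0.5996, 0.1186, 0.1257]
eef_rot: [-0.706, 0.708, -0.0, -0.002]
ft_force: [-2.4, -7.3, 4.0]
width: 0.17
finger_force: 30.0
```

Emit:
step_arm:
  jaw: [0,0,0,0]
  dp:
    - [0,0,0]
    - [0,0,0]
    - [0,0,0]
    - [0,0,0]
  spin: [0,0,0,0]

```text
clock: 12.37
position: [0.5996, 0.1187, 0.1257]
eef_rot: [-0.707, 0.707, -0.0, -0.002]
ft_force: [-1.3, -6.9, 3.4]
width: 0.174
finger_force: 30.0
```

Run:
```python
from plant import *
from h import *
o=get_obs();R=Ro.from_quat(o["eef_rot"]).as_matrix();print(o["position"],o["finger_force"],o["width"],"closing deg",np.degrees(np.arctan2(R[1,1],R[0,1])))
S=[]
for n in("scene","side"):
    c=read_camera(n);im=c["image"]
    for k,lo,hi,z in(("red",(10,150,60),(26,255,255),.093),("orange",(27,180,140),(40,255,255),.016)):
        for q,s in blobs(im,lo,hi,8):
            p=plane(c,*q,z)
            if abs(p[1]-.12)<.15: print(n,k,q,s,p)
    S.append(cv2.resize(im[150:240,220:340] if n=="scene" else im[130:220,170:290],(400,300),interpolation=2))
cv2.imwrite("pics/p5.png",np.hstack(S)[:,:,::-1])
```

```text
[0.59958303 0.11866459 0.12570063] 30.00842124223709 0.1740829827434051 closing deg 179.97472098762609
side red [214.1 186.1] [208, 179, 13, 15, 159] [0.51429937 0.12091194 0.093     ]
side orange [200.5 209.5] [198, 208, 6, 4, 20] [0.45239303 0.1162629  0.016     ]
```

View pics/p5.png

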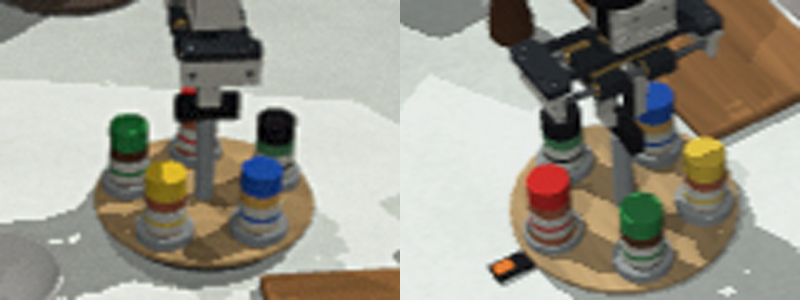

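Both views show the red jar upright in its ring at the front. The side view puts it at (0.514, 0.121), in line with the orange mark and within about 4 mm of the front place. The handle is held with 30 N, so I'll hand the job in.

```bash
python3 -c "
from plant import *
print(job_done())"
```

```text
the job is handed in; nothing more can be done
None
```

The red-lidded jar stands in the carousel's empty place and is turned to the front mark, measured within about 4 mm; the gripper is still holding the handle, and the job is handed in (no verdict was returned).

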